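# Open the tea caddy and hold its cap over the coaster

### The arm

A 7-joint arm with a two-finger parallel gripper is mounted at the origin on the work surface. World frame = base frame: x ahead of the robot, y to its left, z up, the work surface at z = 0. Lengths are in m, angles in rad, forces in N, time in s.
With the tool pointing down it reaches from about 0.35 to 0.9 m from the base axis. Payload 19.9 kg.
Tool frame: the origin (TCP) lies between the finger pads; the fingertips stand 19 mm ahead of it and the grasp point (between the pads) is the TCP; z points along the fingers, y is the line along which they close (so a half turn about z gives the same grasp; the last joint's range is limited). The gripper opens to 94 mm and grips with 3 to 60 N. Pads are 16 mm wide; open, the fingers measure 119 mm over their backs; the gripper's body (75 mm by 177 mm) begins 78 mm behind the grasp point.
Start: joints at [1.171, 0.417, -0.01, 1.614, 0.005, 1.111, -0.053], TCP at [0.219, -0.585, 0.224] pointing down, gripper open.
Joint ranges: [-2.81, 2.81], [-0.39, 2.02], [-1.27, 1.25], [0.06, 2.57], [-1.19, 4.33], [0.19, 2], [-2.82, 2.82]. Speed limits (rad/s): [1.89, 1.89, 2.39, 2.39, 3.01, 3.01, 3.01].

### API

Orientations are given as a 3x3 rotation matrix whose columns are the frame's x, y, z axes.
In Python, from rig import robot gives the robot as it stands. Calls block until the motion is done:
- robot.move_ptp(position, orientation): joint-space move of the TCP to a pose.
- robot.move_linear(position, velocity=0.15, frame=None, threshold=None): straight line of the TCP; frame=None keeps the orientation; velocity is the mean speed in m/s. With threshold (N) it stops when the force on the tool has changed by that much, and returns True; else False.
- robot.goto_joints(angles): joint-space move.
- robot.gripper_to(opening): finger opening in m; the grip force is fixed at half the most; returns when the fingers have stopped.
- robot.pause(seconds).
- robot.ik(position, orientation): joint angles nearest the present ones, or None.
- robot.get_state(): the state.
- robot.grab_frame(name): name is "scene" or "top"; returns the picture (384x512x3 uint8, red, green, blue); there is no depth.
- robot.camera_info(name): a dict with "fx", "fy", "cx", "cy" (pixels), "dist" ([k1, k2, p1, p2, k3] as OpenCV has them; the pictures are not rectified), "rvec" (rotation vector, rad) and "tvec" (3), from world to camera coordinates, as OpenCV has them. Camera axes: x right, y down, z forward; pixel columns grow to the right and rows downward; lengths in m; the calibration is good to about 2 mm. A picture is of the moment at which its call begins. camera_info takes no time and is no camera call.
A pose or a line that the arm cannot do raises robot.PlanningError and nothing moves.
- robot.sign_off(): hands the job in; it is judged then, once.
The state is a dict: "time": time; "qpos": joint angles; "joint_vel": joint speeds; "effort": joint torques, N m; "ee_pos": TCP position; "tool_rot": TCP orientation; "force": force on the tool from outside, world axes, zero at the start; "moment": the same for the moment, N m; "opening": finger opening in m; "grasp_force": force on a finger pad.
Only numpy, scipy, OpenCV 4.12 (cv2) and the standard library are available. Lean on these libraries where they do the work, as an engineer would, in place of code of your own. Each camera call takes 0.05 s, during which the arm holds its last target. There are 200 camera calls.

### The job

Open the round tea caddy: its quarter-turn cap undoes one way only and nobody remembers which, so find the way that gives, turn it until it is undone and lift it off. Finish still holding the cap in the gripper, level and still, about a hand's breadth above the middle of the cork coaster. Leave the square caddy shut and everything else where it stands.

Things in the scene. Friction and masses are not known exactly. Their poses are not given: they have to be found in the camera images.
- cap_bar (a point): Centre of the thumb bar on the round caddy's cap. Bar: 52 mm long (x axis), 14 mm thick (y), 24 mm tall (z up), on a loose 90 g bare-metal cap 63 mm across; this point is on the cap's axis, 12 mm above its flat top, 37 mm above its lower edge. The cap turns loosely: one way to a hard stop within 8 degrees, the other way to a hard stop near 80 degrees; which way is which varies, unseen.
- round_tin: The tea caddy: round bare-metal tin 91 mm across, wedged in either bay of the rack (cannot turn or lift). Origin: centre of its underside, 12 mm above the worktop; centre of the cap's bar 149 mm above it. Locked, the bar lies along the tin's x axis. Undone from 64 degrees of turn up to the far stop, the cap lifts freely, clear of the neck after 21 mm; short of that it catches after 1 to 2 mm.
- square_tin: The neighbouring caddy: square bare-metal tin 91 mm wide, same height, same neck and same cap, in the other bay, 112 mm from the round one centre to centre. Origin: centre of its underside, 12 mm above the worktop. Not to be opened.
- cap_b_bar (a point): Centre of the thumb bar of the square caddy's cap (same make as the round caddy's cap, same height). Stays shut.
- rack: Oak rack, 116 mm (x) by 232 mm (y), 46 mm tall, screwed to the worktop, two square bays side by side along its y axis. Origin: centre of its underside on the worktop.
- coaster: Round cork coaster, 100 mm across and 6 mm thick, lying on the worktop. Origin: centre of its underside. It lies to the left or to the right of the rack.
- mug_a: Blue ceramic mug, 82 mm across, 95 mm tall, handle at its +y side reaching 78 mm from the axis. Origin: centre of its underside. Stays where it is, on the side of the rack away from the coaster.
- mug_b: Second blue mug of the same make, beyond the rack. Origin: centre of its underside. Stays where it is.
- teaspoon: Stainless steel teaspoon 135 mm long lying on the worktop near the robot, bowl towards its +x. Origin on the worktop, mid-length. Stays where it is.
- milk_jug: Small white ceramic milk jug, 72 mm across, 85 mm tall, beyond the rack. Origin: centre of its underside. Stays where it is.
- honey_jar: Glass honey jar with a brass lid, 68 mm across, 95 mm tall, beyond the rack. Origin: centre of its underside. Stays where it is.
- kettle: White plastic cordless kettle, 150 mm across, 206 mm tall on its 18 mm power base at the right side of the worktop. Origin: centre of its underside. Stays where it is.
There are look-alikes about, which are no part of the job. Leave any green or pink look-alike of the part that bears cap_b_bar alone.

How it is judged:
By the outcome, as a careful person would: the job done as asked, in the order asked, and still so for the second after the job is handed in, while the arm keeps its last pose, push and grip.
It also fails if it takes over 48 s, if anything falls off the work surface, if the arm or the gripper's body presses on something with over 40 N, if the wrist force passes 120 N, or if a joint passes its speed limit or range.

## Working session

There is one attempt and no reset: what is moved stays moved. The work goes in short steps, each a Python script; the robot and the scene stay as the last script left them, time stands still between calls to the robot, and variables do not carry over. Pictures are saved under pics/ and viewed, at most 10 in all, crops included, and the job is handed in when it is done.

```bash
mkdir -p pics; ls; cat > h.py <<'E'
import numpy as np, cv2
from rig import robot
def cam(n):
    c=robot.camera_info(n); K=np.array([[c['fx'],0,c['cx']],[0,c['fy'],c['cy']],[0,0,1.]])
    return K,np.array(c['dist'],float),np.array(c['rvec'],float),np.array(c['tvec'],float)
def p2w(n,uv,z):
    K,d,r,t=cam(n); R=cv2.Rodrigues(r)[0]
    q=cv2.undistortPoints(np.array(uv,float).reshape(-1,1,2),K,d).reshape(-1,2)
    D=np.c_[q,np.ones(len(q))]@R; C=-R.T@t
    return C+D*((z-C[2])/D[:,2])[:,None]
def w2p(n,P):
    K,d,r,t=cam(n); return cv2.projectPoints(np.array(P,float).reshape(-1,1,3),r,t,K,d)[0].reshape(-1,2)
def save(n,f,box=None,s=1):
    im=robot.grab_frame(n)[:,:,::-1]
    if box: im=im[box[1]:box[3],box[0]:box[2]]
    cv2.imwrite(f,cv2.resize(np.ascontiguousarray(im),None,fx=s,fy=s,interpolation=cv2.INTER_CUBIC))
def down(a): # tool y axis (closing) at angle a in world
    y=np.array([np.cos(a),np.sin(a),0]);z=np.array([0,0,-1.]);return np.c_[np.cross(y,z),y,z]
E
python3 - <<'E'
from h import *
save('scene','pics/s1.png',s=1.5);save('top','pics/t1.png',s=1.5)
for n in('scene','top'):
    K,d,r,t=cam(n);print(n,K[0,0],-cv2.Rodrigues(r)[0].T@t)
E
```

```text
pics
scene 489.16453943016444 [ 1.63978277 -0.63736337  0.95672284]
top 351.6583289810669 [ 0.52733327 -0.10020208  1.12748455]
```

View pics/s1.png

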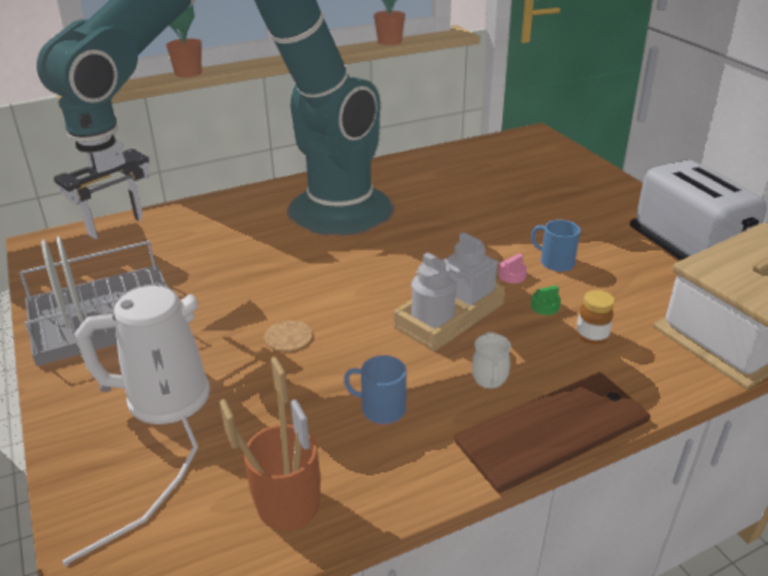

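View pics/t1.png

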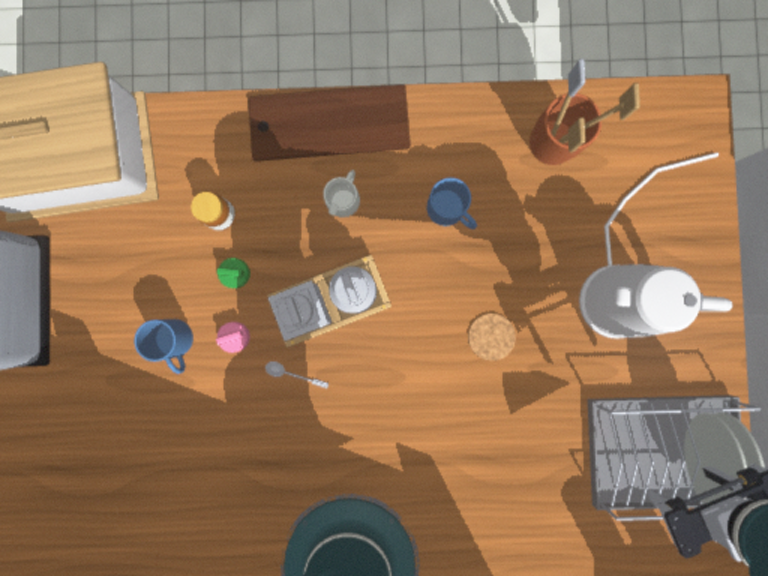

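The scene shows the rack with the round tin near (433,297) and the square tin near (470,268). In the top view (1.5x), the round tin is at (352,289), the square tin at (299,311), the coaster at (492,336) and mug_a at (163,341). The bare-metal cap on the round tin is the one meant. The green (233,273) and pink (232,337) caps are loose look-alikes. I'll confirm this in a crop.

```bash
python3 - <<'E'
from h import *
save('top','pics/t2.png',(170,165,270,235),8)
save('scene','pics/s2.png',(255,150,345,232),7)
print(p2w('top',[(492/1.5,336/1.5)],.006),p2w('top',[(352/1.5,289/1.5)],.173))
E
```

```text
[[ 0.46816807 -0.31572069  0.006     ]] [[ 0.56879629 -0.03372216  0.173     ]]
```

View pics/t2.png

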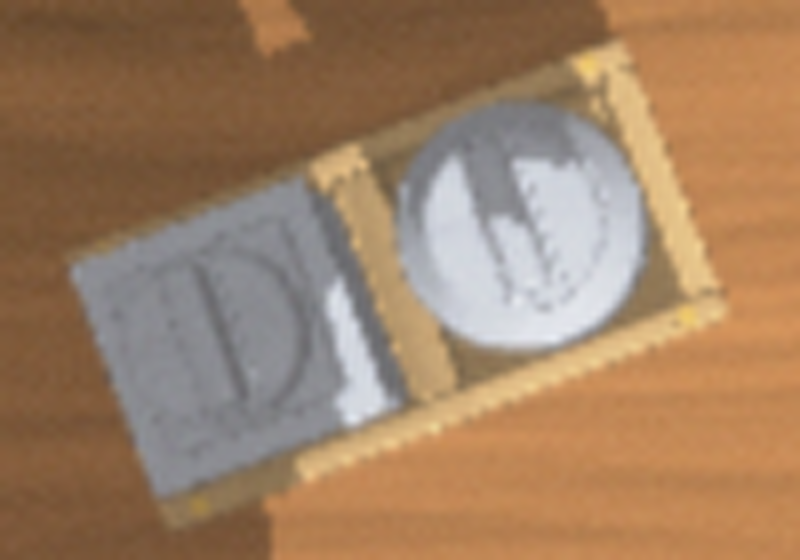

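View pics/s2.png

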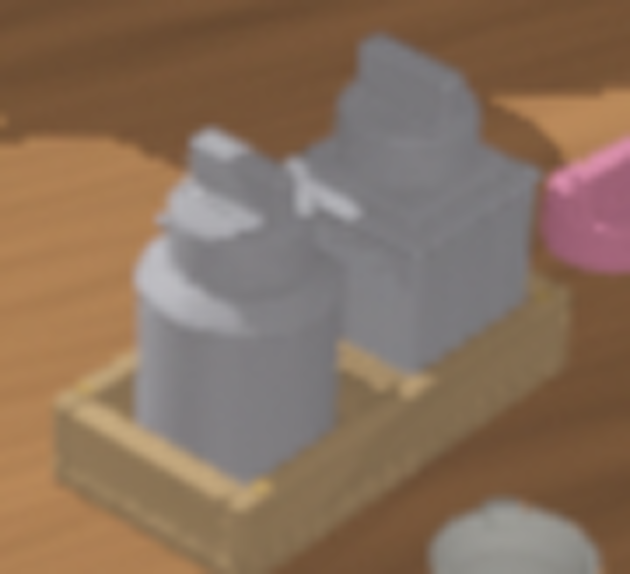

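The crop confirms it. The round tin (shoulder circle centred at crop (521,226)) carries a bare-metal cap with its bar along the rack's short axis, and the square tin is to its left. Next I'll fit the rack from its top corners and overlay the predicted bar in both views.

```bash
python3 - <<'E'
from h import *
f=lambda L,o,s:[((u+.5)/s-.5+o[0],(v+.5)/s-.5+o[1]) for u,v in L]
C=p2w('top',f([(625,40),(728,308),(170,525)],(170,165),8),.046)
a,b,c=C[:,:2]; print(C,np.linalg.norm(a-b),np.linalg.norm(b-c))
ey=(c-b)/np.linalg.norm(c-b); yaw=np.arctan2(-ey[0],ey[1]); ex=(a-b)/np.linalg.norm(a-b)
print('yaw',np.degrees(yaw),np.degrees(np.arctan2(ex[1],ex[0])))
ey=np.array([-np.sin(yaw),np.cos(yaw)])
ctr=(a+c)/2; r=ctr-.056*ey; print('rack',ctr,'round',r)
print('shoulder', p2w('top',f([(521,226)],(170,165),8),.115))
ex=np.array([np.cos(yaw),np.sin(yaw)])
def box(n,o,bx,s,fn):
    im=robot.grab_frame(n)[:,:,::-1][bx[1]:bx[3],bx[0]:bx[2]]
    im=cv2.resize(np.ascontiguousarray(im),None,fx=s,fy=s,interpolation=cv2.INTER_CUBIC)
    for col,cc in(((0,0,255),r),((255,0,0),r+.112*ey)):
        P=[[*(cc+i*.026*ex+j*.007*ey),.173] for i,j in((1,1),(1,-1),(-1,-1),(-1,1))]
        P2=[[*(cc+.0315*(np.cos(t)*ex+np.sin(t)*ey)),.149] for t in np.linspace(0,6.28,40)]
        for Q in(P,P2):
            q=(w2p(n,Q)-[bx[0],bx[1]]+.5)*s-.5
            cv2.polylines(im,[q.round().astype(int)],True,col,1)
    return im
A=box('top',0,(195,165,265,220),8,'');B=box('scene',0,(265,155,335,210),8,'')
cv2.imwrite('pics/o1.png',cv2.resize(np.vstack([A,B]),None,fx=.68,fy=.68))
for k in (0,):
  for da in (0,np.pi):
    print(robot.ik([*r,.27],down(yaw+np.pi/2+da)))
E
```

```text
[[ 0.6445512  -0.0669121   0.046     ]
 [ 0.54007349 -0.10368815  0.046     ]
 [ 0.46288723  0.1127481   0.046     ]] 0.11076132404016391 0.22978766237005285
yaw 19.627429565439417 19.392016550436026
rack [0.55371921 0.022918  ] round [ 0.57252976 -0.02982822]
shoulder [[ 0.57089333 -0.02973187  0.115     ]]
[ 0.65529567  0.39623088 -0.84778602  1.67103042  0.3136006   1.21707667
  1.64917005]
[ 0.41126964  0.32459041 -0.51533138  1.67857766  0.17058191  1.18332608
 -1.37461347]
```

View pics/o1.png

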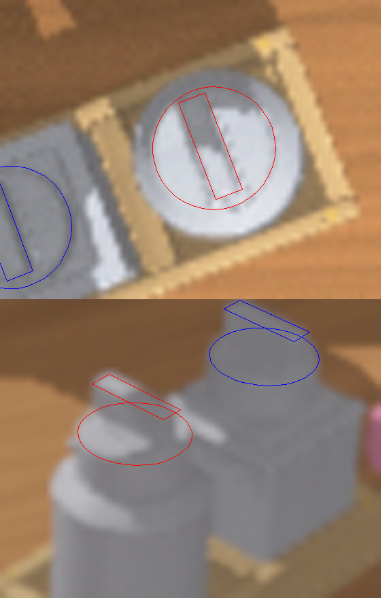

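The overlay fits both views to within about 2 mm. Next I approach and stop just above for a close check, with the fingertips kept above the cap top (TCP z 0.171).

```bash
cat >> h.py <<'E'
R0=np.array([.572,-.0298]); YAW=np.radians(19.5)
def st(tag=''):
    s=robot.get_state(); y=s['tool_rot'][:,1] if hasattr(s['tool_rot'],'shape') else np.array(s['tool_rot'])[:,1]
    print(tag,'t%.2f'%s['time'],'pos',np.round(s['ee_pos'],4),'F',np.round(s['force'],1),'M',np.round(s['moment'],2),'open %.4f gf %.1f'%(s['opening'],s['grasp_force']),'q7 %.3f'%s['qpos'][6],'yang %.1f'%np.degrees(np.arctan2(y[1],y[0])))
    return s
E
python3 - <<'E'
from h import *
robot.gripper_to(.05)
robot.move_linear([.219,-.585,.29],velocity=.2)
q=robot.ik([*R0,.24],down(YAW-np.pi/2)); print(np.round(q,3))
if q is not None and abs(q[6]+1.37)<.2:
    robot.goto_joints(q); st()
    robot.move_linear([*R0,.195],velocity=.15); st()
    save('scene','pics/s3.png',(245,100,345,215),5)
E
```

```text
[ 0.431  0.356 -0.543  1.715  0.201  1.126 -1.402]
 t3.95 pos [ 0.572  -0.0308  0.24  ] F [0.9 0.1 0.7] M [-0.04 -0.04 -0.03] open 0.0501 gf 0.0 q7 -1.401 yang -70.6
 t4.40 pos [ 0.5721 -0.03    0.1953] F [0.8 0.7 0.8] M [0.02 0.02 0.01] open 0.0499 gf 0.0 q7 -1.427 yang -70.5
```

View pics/s3.png

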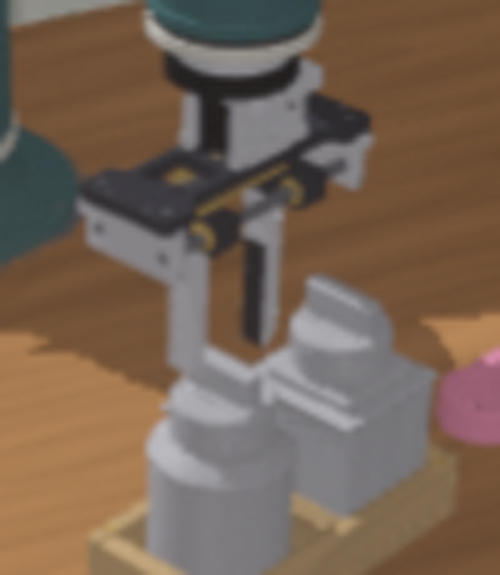

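The fingers straddle the bar, with the left finger tip at (187,365) and the right at (260,340). I'll descend guarded, grip and check the forces.

```bash
python3 - <<'E'
from h import *
print(robot.move_linear([*R0,.171],velocity=.06,threshold=6)); st('down')
robot.gripper_to(.0); s=st('grip')
E
```

```text
False
down t5.00 pos [ 0.572  -0.0297  0.1709] F [ 0.8 -0.4  0.6] M [ 0.03  0.01 -0.01] open 0.0501 gf 0.0 q7 -1.442 yang -70.5
grip t5.65 pos [ 0.5718 -0.0288  0.1711] F [-2.8  5.   2.3] M [ 1.25  0.69 -0.04] open 0.0134 gf 30.0 q7 -1.442 yang -70.5
```

```bash
cat > turn.py <<'E'
from h import *
def turn(a0,a1,step,lim,ctr=None):
    """rotate tool via joint 7 from offset a0 to a1 deg relative to q0; stop on moment jump"""
    q=np.load('q0.npy'); m0=robot.get_state()['moment'][2]
    for a in np.arange(a0+np.sign(a1-a0)*step,a1+np.sign(a1-a0)*.1,np.sign(a1-a0)*step):
        p=q.copy(); p[6]+=np.radians(a); robot.goto_joints(p)
        s=robot.get_state(); dm=s['moment'][2]-m0
        print('%.0f:%.2f'%(a,dm),end=' ')
        if abs(dm)>lim: print('STOP'); return a
    print(); return None
E
python3 - <<'E'
from turn import *
np.save('q0.npy',robot.get_state()['qpos'])
r=turn(0,12,2,.5); st(str(r))
E
```

```text
2:-0.01 4:-0.18 6:-0.40 8:-0.56 STOP
8.0 t6.65 pos [ 0.5713 -0.0278  0.1712] F [-7.   8.   6.8] M [ 1.9   1.73 -0.6 ] open 0.0139 gf 30.9 q7 -1.303 yang -62.5
```

```bash
python3 - <<'E'
from turn import *
turn(8,0,4,2); st('back')
r=turn(0,-20,4,.6); st(str(r))
E
```

```text
4:0.32 0:0.52 
back t7.15 pos [ 0.5719 -0.0287  0.1711] F [0.3 4.2 0.3] M [ 0.66 -0.08 -0.08] open 0.0138 gf 30.0 q7 -1.441 yang -70.4
-4:0.05 -8:0.03 -12:-0.03 -16:0.03 -20:0.08 
None t8.40 pos [ 0.5718 -0.0289  0.1711] F [-0.4 -0.2  2.3] M [ 0.05  0.02 -0.01] open 0.0137 gf 30.0 q7 -1.787 yang -90.2
```

The + way hits a stop and the − way turns freely, so I continue that way to about 73°.

```bash
python3 - <<'E'
from turn import *
r=turn(-20,-74,6,.5); s=st(str(r))
save('scene','pics/s4.png',(245,100,345,215),5)
E
```

```text
-26:-0.03 -32:-0.04 -38:0.00 -44:0.00 -50:0.04 -56:-0.02 -62:0.01 -68:0.02 -74:-0.06 
None t10.65 pos [ 0.5718 -0.0288  0.1711] F [-0.1 -0.5  2.4] M [-0.01  0.01 -0.07] open 0.0139 gf 30.0 q7 -2.727 yang -144.1
```

View pics/s4.png

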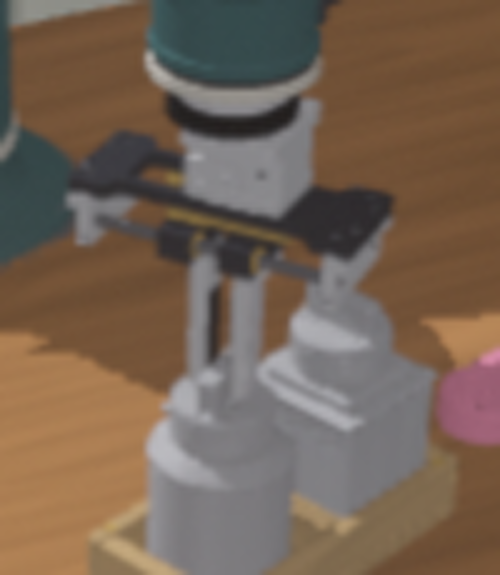

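The bar, seen end-on at (215,390) between the fingers, has turned with the gripper to about 74°. Now a guarded lift, first 4 mm and then on past the neck.

```bash
python3 - <<'E'
from h import *
p=np.array(robot.get_state()['ee_pos'])
b=robot.move_linear(p+[0,0,.005],velocity=.03,threshold=8); st(str(b))
if not b:
    b=robot.move_linear(p+[0,0,.04],velocity=.06,threshold=8); st(str(b))
    if not b: robot.move_linear(p+[0,0,.12],velocity=.15); st()
save('scene','pics/s5.png',(245,60,345,215),3.8)
E
```

```text
False t11.02 pos [ 0.5718 -0.0288  0.1763] F [ 0.5  1.2 -2. ] M [ 0.06 -0.04 -0.01] open 0.0137 gf 30.0 q7 -2.729 yang -144.4
False t11.75 pos [ 0.5716 -0.0288  0.211 ] F [ 0.2 -0.6 -0.5] M [ 0.08 -0.05  0.  ] open 0.0138 gf 30.0 q7 -2.709 yang -144.5
 t12.43 pos [ 0.5714 -0.0288  0.2902] F [-0.4  0.5 -1.4] M [ 0.13  0.03 -0.01] open 0.0137 gf 30.0 q7 -2.670 yang -144.5
```

View pics/s5.png

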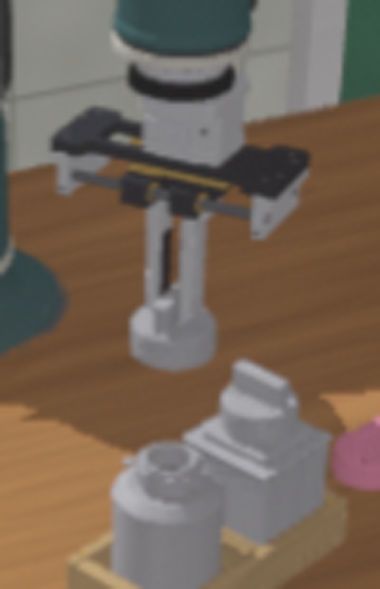

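The cap is off and held, and the neck is bare at (165,458). Now to the coaster.

```bash
python3 - <<'E'
from h import *
c=p2w('top',[(492.3/1.5-.17,336.5/1.5-.17)],.006)[0]; print(c)
R=np.array(robot.get_state()['tool_rot'])
T=down(np.radians(-144.5+0))
for d in (0,30,60):
    q=robot.ik([c[0],c[1],.25],down(np.radians(-144.5+d))); print(d,None if q is None else np.round(q,2))
T=down(np.radians(-114.5))
robot.move_linear([c[0],c[1],.26],velocity=.15,frame=T); st()
robot.move_linear([c[0],c[1],.145],velocity=.08); robot.pause(.7); s=st()
print(np.round(s['tool_rot'],3),np.abs(s['joint_vel']).max())
save('scene','pics/s6.png',(140,110,360,275),3.4); save('top','pics/t6.png',(130,130,400,260),2.9)
E
```

```text
[ 0.46764931 -0.31579643  0.006     ]
0 [ 0.89  0.31 -0.43  1.73  0.14  1.13 -2.11]
30 [ 0.93  0.32 -0.49  1.73  0.16  1.14 -1.6 ]
60 [ 0.99  0.33 -0.56  1.72  0.19  1.14 -1.1 ]
 t14.68 pos [ 0.4679 -0.3153  0.2601] F [ 0.5 -0.1 -0.8] M [0.08 0.05 0.01] open 0.0137 gf 30.0 q7 -1.593 yang -114.5
 t16.97 pos [ 0.4677 -0.3158  0.145 ] F [-0.5 -0.4 -0.7] M [ 0.01  0.04 -0.02] open 0.0139 gf 30.0 q7 -1.655 yang -114.5
[[ 0.91  -0.415 -0.   ]
 [-0.415 -0.91   0.   ]
 [-0.    -0.    -1.   ]] 0.0015190743237000863
```

View pics/s6.png

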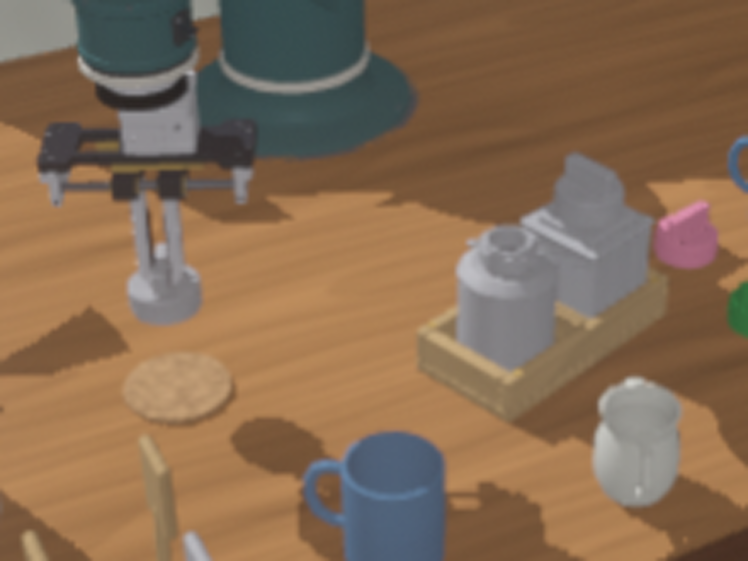

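The cap is held level at (165,290), above the coaster at (178,387). The square caddy is still shut and nothing else has moved. I'll cross-check the coaster centre from the scene camera, then hand in.

```bash
python3 - <<'E'
from h import *
p=p2w('scene',[(178/3.4+140,386/3.4+110)],.006)[0]; print(p)
if np.linalg.norm(p[:2]-[.4677,-.3158])<.008: print(robot.sign_off())
E
```

```text
[ 0.4698617  -0.31362662  0.006     ]
the job is handed in; nothing more can be done
None
```

I turned the round caddy's cap about 74° the way that gave, lifted it off and handed the job in with it held level and still, its underside about 9 cm above the middle of the coaster; the square caddy is still shut, and nothing else had visibly moved in the last scene picture, which did not take in every item.

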